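Slide the blank front panel out over the end of the bench riser

TASK

The blank aluminium front panel for the open unit lies askew on the grey instrument shelf. Without picking it up, push it back until its long edge lies flush along the shelf's upstand, then slide it along the upstand towards the open unit until about 4 cm of it sticks out past that end of the shelf, so that it can be taken there by its edge. Leave it lying flat on the shelf like that, and leave everything else where it is.

Things in the scene. Friction and masses are not known exactly. Their poses are not given: they have to be found in the camera images.
- panel: Blank front panel, plain aluminium: flat square-edged plate, a small screw hole in each corner, 180 mm long (its y), 95 mm wide (its x), 5 mm thick, about 0.23 kg, loose, flat on the shelf. Origin at the centre of its underside, z up. Starts 25 to 50 mm clear of the upstand at its middle, up to 0.25 rad askew. Slides with ordinary friction: 1 to 3 N pushes it.
- riser: Grey steel instrument shelf on the table, fixed. Origin at the centre of its underside, on the table; x away from the robot, y along its length (to the left). Flat top 80 mm above the table, x -130 to 130, y -230 to 230 mm; ends and front have no lip. Upstand along the whole back: face at x = 127 mm, 23 mm above the top. Parts drawers beneath.
- unit: Open unit that the panel belongs to: beige sheet-metal box without lid or front, a green circuit board inside, 240 mm deep (x), 180 mm wide (y), 95 mm high, on a white foam sheet, fixed. Origin at the centre of its underside. It stands off one end of the shelf, left or right.
- supply: Grey bench power supply with three knobs, 240 mm deep (x), 150 mm wide (y), 127 mm high, fixed. Origin at the centre of its underside. It stands off the other end of the shelf.
- tin: Bystander: small round steel flux tin, 36 mm across, 21 mm high, loose, near the front edge of the shelf's top, towards its right end. Origin at the centre of its underside.
- fusebox: Bystander: flat amber plastic box, 34 mm (x) by 75 mm (y), 18 mm high, loose, near the front edge of the shelf's top, towards its left end. Origin at the centre of its underside.
- driver: Bystander: small screwdriver lying along the front edge of the shelf's top, near its middle, 130 mm long (its x), about 25 mm thick, loose. Origin under its middle.
- dish: Bystander: round steel dish on the table, right of and nearer the robot than the shelf, 80 mm across, 25 mm high, loose. Origin at the centre of its underside.
- tape: Bystander: roll of tape lying on the table left of and nearer the robot than the shelf, 76 mm across, 18 mm high, loose. Origin at the centre of its underside.

How it is judged:
On the way, in this order (a step that is already met when the one before it is completed fails the run):
1. the panel is flush along the upstand, still wholly on the shelf (x of panel in the frame of riser above 0.072 m and angle between the y axis of panel and the y axis of riser, either way round below 0.06 rad and y of panel in the frame of riser between -0.135 and 0.135 m), for 0.2 s.
2. the panel sticks out about 4 cm past the end of the shelf on the open unit's side (((y of unit in the frame of riser above 0 m and y of panel in the frame of riser between 0.168 and 0.192 m) or (y of unit in the frame of riser below 0 m and y of panel in the frame of riser between -0.192 and -0.168 m))), for 0.1 s.
At the end, for the whole second after the job is handed in: The panel lies flat and still on the shelf, its end 28 to 52 mm past the end of the shelf on the open unit's side, its long edge along the upstand (centre within 7.5 mm of flush, skew under 0.06 rad) (((y of unit in the frame of riser above 0 m and y of panel in the frame of riser between 0.168 and 0.192 m) or (y of unit in the frame of riser below 0 m and y of panel in the frame of riser between -0.192 and -0.168 m)) and x of panel in the frame of riser above 0.072 m and angle between the y axis of panel and the y axis of riser, either way round below 0.06 rad and z of panel in the frame of riser between 0.077 and 0.084 m and angle between panel's own z axis and vertical below 0.05 rad and linear speed of panel below 0.01 m/s); the robot touches nothing.
It fails at once if the panel is lifted off the shelf (z of panel in the frame of riser above 0.092 m).
It fails at once if the panel tips or falls (angle between panel's own z axis and vertical above 0.15 rad or z of panel in the frame of riser below 0.07 m).
It fails at once if a bystander is moved more than 20 mm (distance of any of tin, fusebox, driver, dish, tape from where it was at the start of the episode above 0.02 m).
It also fails if it takes over 56 s, if anything falls off the work surface, if the arm or the gripper's body presses on something with over 40 N, if the wrist force passes 120 N, or if a joint passes its speed limit or range.

ROBOT

A 6-joint arm with a two-finger parallel gripper is mounted at the origin on the work surface. World frame = base frame: x ahead of the robot, y to its left, z up, the work surface at z = 0. Lengths are in m, angles in rad, forces in N, time in s.
With the tool pointing down it reaches from about 0.25 to 0.725 m from the base axis. Payload 4 kg.
Tool frame: the origin (TCP) lies midway between the tips of the shut fingers; the grasp point (between the pads) lies 19 mm behind it (bot.grasp_offset is the distance from the TCP to the grasp point, in m); z points along the fingers, y is the direction in which the jaws open and shut (so a half turn about z gives the same grasp; the last joint's range is limited). The gripper opens to 85 mm and grips with 20 to 120 N. Pads are 22 mm wide; open, the fingers measure 114 mm over their backs; the gripper's body (76 mm by 85 mm) begins 54 mm behind the grasp point. The pads swing forward as they close: fully open they stand 13 mm farther back than shut.
Start: joints at [1.126, 0.241, 0.005, 1.335, 0, 1.571], TCP at [0.215, 0.451, 0.231] pointing down, gripper open.
Joint ranges: [-2.72, 2.72], [-1.05, 1.87], [-1.09, 1.28], [-1.99, 2.15], [-1.42, 1.44], [-3.14, 3.14]. Speed limits (rad/s): [2.79, 2.79, 3.14, 3.14, 3.14, 3.14].

INTERFACE

Orientations are given as a unit quaternion [x, y, z, w].
In Python, from workcell import sensors, optics, bot gives the robot as it stands.
- The arm moves only by the tool apply_moves, never from a script. Its argument "plan" is one flat list of numbers, 6 for each row, row after row: the shift along the tool's x, y, z in m, then the turn, a rotation vector about the tool's x, y, z in rad. In form: [tx, ty, tz, ax, ay, az, tx, ty, tz, ax, ay, az, ...]. A call has 1 to 12 rows; each row is the pose to reach, as a shift and turn from the pose commanded when the call began, along the tool's axes at that moment; what a row does not reach only later rows make up. A row lasts 1/12 s, in which the tool goes at most 41.7 mm and 7.16 degrees, less where a joint would pass 70% of its speed; a pose out of reach is approached as far as the arm can. A call with a gripper value outside its range is refused whole. "grip" is the finger opening in m, from 0 to 0.0854, set as the call begins (left out, the last holds). The fingers move at their own pace and stop on an object; the grip force is fixed at half the most. Time passes only in rows, so rows that repeat a pose let the fingers close. It gives the time, the measured TCP pose, the force and the opening at its end, in the units of the state.
- sensors.get_obs(): the state, without advancing time (a new reading comes with each control period).
- optics.camera(name): name is "side" or "top"; returns a dict with "pixels" (480x640x3 uint8, red, green, blue), "fx", "fy", "cx", "cy" (pixels), "k1" (the pictures are not rectified: a ray, as slopes to the right and down, at radius r is drawn at 1 + k1 r^2 times it, then the intrinsics apply), "pose" (4x4, takes a point from camera to world coordinates). Camera axes: x right, y up, looking along -z (the intrinsics and any distortion apply to the point x, -y, -z); pixel columns grow to the right and rows downward; lengths in m; the calibration is good to about 2 mm. A picture is of the moment at which its call begins. There is no depth.
- bot.job_done(): hands the job in, once; it reports no verdict.
The state is a dict: "clock": time; "joint_pos": joint angles; "joint_vel": joint speeds; "tau": joint torques, N m; "eef_pos": TCP position; "tool_rot": TCP orientation; "ft_force": force on the tool from outside, world axes, zero at the start; "ft_torque": the same for the moment, N m; "grip_width": finger opening in m.
Only numpy, scipy, OpenCV 4.12 (cv2) and the standard library are available. Lean on these libraries where they do the work, as an engineer would, in place of code of your own. Each camera call takes 0.05 s, during which the arm holds its last target.

## Working session

There is one attempt and no reset: what is moved stays moved. The work goes in short steps, Python scripts to look and compute and a tool call to move; the robot and the scene stay as the last step left them, time stands still between calls to the robot, and variables do not carry over. Pictures are saved under pics/ and viewed, and the job is handed in when it is done.

Besides the shell and the picture viewer there is one more tool, called as name(argument=value, ...) on one line, values as JSON. apply_moves: Moves the arm, as the interface text tells. Its arguments: {"type":"object","properties":{"plan":{"type":"array","items":{"type":"number"}},"grip":{"type":"number"}},"required":["plan"]}

```bash
ls; mkdir -p pics; python3 - <<'E'
from workcell import sensors, optics, bot
import cv2
for n in ("top","side"):
    c=optics.camera(n); cv2.imwrite(f"pics/{n}0.png",c["pixels"][:,:,::-1]); print(n,c["fx"],c["fy"],c["cx"],c["cy"],c["k1"],c["pose"].round(3).tolist() if hasattr(c["pose"],'round') else c["pose"])
print(sensors.get_obs())
E
```

```text
pics
top 548.3898719186942 548.3898719186942 318.68834693599814 234.55048567566033 -0.13679518288911818 [[0.005, 0.993, -0.115, 0.274], [-1.0, 0.007, 0.009, 0.019], [0.01, 0.115, 0.993, 1.493], [0.0, 0.0, 0.0, 1.0]]
side 445.0649543354639 445.0649543354639 324.8677504332849 242.2997128699009 -0.056073780403362 [[0.815, 0.387, -0.431, -0.018], [-0.579, 0.563, -0.59, -0.617], [0.014, 0.73, 0.683, 0.787], [0.0, 0.0, 0.0, 1.0]]
{'clock': 0.1, 'joint_pos': array([1.12602221e+00, 2.41347861e-01, 3.90921686e-03, 1.33519097e+00,
       1.00365947e-05, 1.57078422e+00]), 'joint_vel': array([-2.12241876e-03, -5.69977827e-04,  3.55530976e-03,  4.48511212e-05,
        1.04991275e-03, -7.31988823e-05]), 'tau': array([ 1.32607576e-05, -3.73137617e+01,  2.53010130e+01,  1.08542285e-02,
       -1.31138313e-05,  1.10073358e-05]), 'eef_pos': array([0.21489294, 0.45086996, 0.23051605]), 'tool_rot': array([ 2.20552529e-01,  9.75374667e-01, -8.92963782e-04, -2.07074076e-04]), 'ft_force': array([ 0.16634262, -0.10870138, -0.08475017]), 'ft_torque': array([-0.00686373, -0.0100408 , -0.03598956]), 'grip_width': 0.08554359095141251}
```

View pics/top0.png

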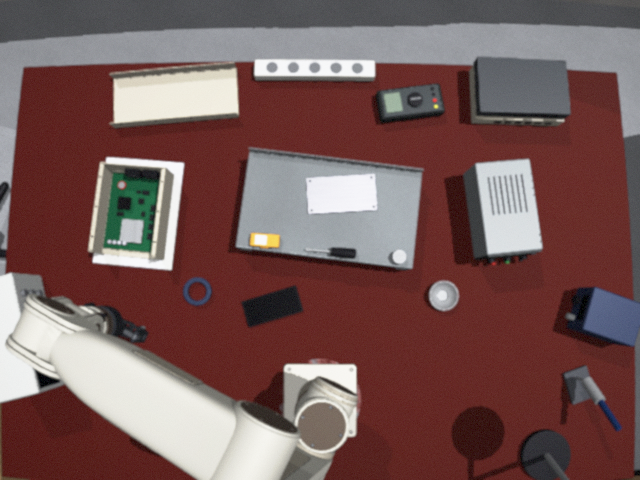

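View pics/side0.png

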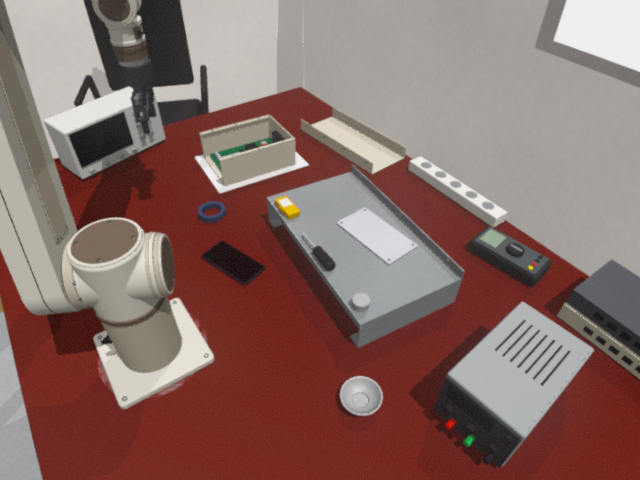

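The top view shows the open unit left of the shelf (130,213), so the panel has to go left (+y). The panel is at about (342,194), the shelf corners are near (250,150), (422,170), (412,268) and (237,248), and the front items are the fuse box (265,240), driver (330,252) and tin (400,257). Next I'll measure them.

```bash
cat > h.py <<'E'
import numpy as np, cv2
from workcell import sensors, optics, bot
def rays(c,px):
    px=np.asarray(px,float).reshape(-1,2)
    d=np.stack([(px[:,0]-c["cx"])/c["fx"],(px[:,1]-c["cy"])/c["fy"]],1)
    u=d.copy()
    for _ in range(20): u=d/(1+c["k1"]*(u**2).sum(1,keepdims=True))
    P=np.array(c["pose"]); v=np.c_[u[:,0],-u[:,1],-np.ones(len(u))]@P[:3,:3].T
    return P[:3,3],v
def onplane(c,px,z):
    o,v=rays(c,px); t=(z-o[2])/v[:,2]; return o+v*t[:,None]
def proj(c,pts):
    P=np.array(c["pose"]); q=(np.asarray(pts)-P[:3,3])@P[:3,:3]
    u=np.c_[q[:,0],-q[:,1]]/-q[:,2:3]; u=u*(1+c["k1"]*(u**2).sum(1,keepdims=True))
    return np.c_[u[:,0]*c["fx"]+c["cx"],u[:,1]*c["fy"]+c["cy"]]
def panel_px(c,thr=200,roi=None):
    im=c["pixels"].astype(int); m=(im.min(2)>thr)
    return m
def quad(mask,near):
    n,l,s,ce=cv2.connectedComponentsWithStats(mask.astype(np.uint8))
    k=l[near[1],near[0]]
    m=(l==k).astype(np.uint8)
    cs,_=cv2.findContours(m,cv2.RETR_EXTERNAL,cv2.CHAIN_APPROX_NONE)
    return max(cs,key=cv2.contourArea)
E
python3 - <<'E'
from h import *
for n in ("top","side"):
    c=optics.camera(n); im=c["pixels"]
    big=cv2.resize(im[130:290,220:440] if n=="top" else im[160:350,250:480],None,fx=3.4,fy=3.1,interpolation=cv2.INTER_CUBIC)
    big=cv2.resize(im[130:290,220:440] if n=="top" else im[160:350,250:480],None,fx=3,fy=3,interpolation=cv2.INTER_CUBIC)
    cv2.imwrite(f"pics/{n}1.png",big[:,:,::-1])
    print(n,[im[y,x].tolist() for x,y in ([(342,194),(270,200),(342,230),(330,158),(399,257)] if n=="top" else [(378,234),(320,215),(430,290),(400,215)])])
    if n=="top":
        g=im.astype(int).min(2)
        cnt=quad(g>190,(342,200)); r=cv2.minAreaRect(cnt); print(r,cv2.contourArea(cnt))
        b=onplane(c,cv2.boxPoints(r),.085); print(b.round(4)); print([np.linalg.norm(b[i]-b[i-1]).round(4) for i in range(4)], b.mean(0))
E
```

```text
top [[244, 243, 247], [156, 161, 163], [159, 166, 171], [108, 106, 108], [228, 230, 233]]
((341.5793151855469, 193.3482666015625), (37.05359649658203, 69.70304870605469), 86.633544921875) 2415.5
[[ 0.5883  0.041   0.085 ]
 [ 0.6009 -0.1418  0.085 ]
 [ 0.5024 -0.1467  0.085 ]
 [ 0.4903  0.0345  0.085 ]]
[np.float64(0.0983), np.float64(0.1833), np.float64(0.0986), np.float64(0.1816)] [ 0.54548426 -0.05323294  0.085     ]
side [[219, 216, 222], [153, 155, 158], [160, 163, 165], [85, 86, 84]]
```

View pics/top1.png

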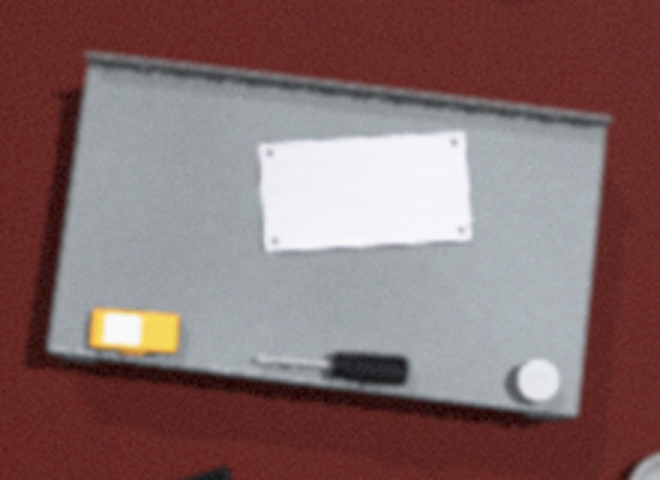

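View pics/side1.png

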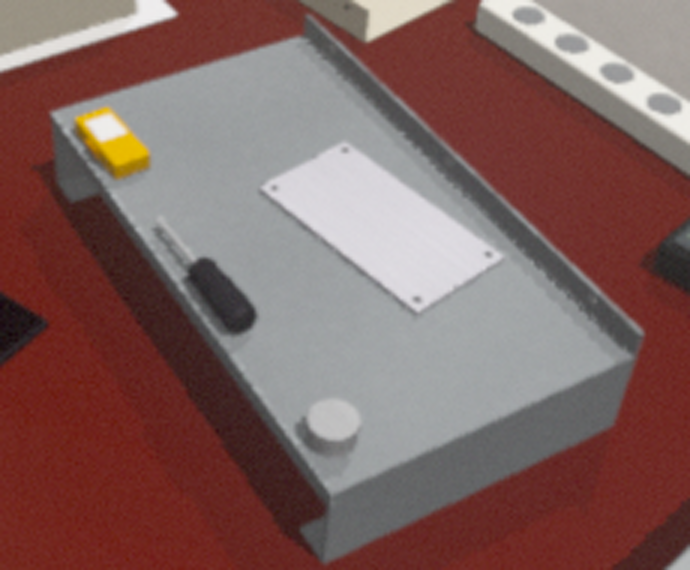

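```bash
python3 - <<'E'
from h import *
C={n:optics.camera(n) for n in("top","side")}
t,s=C["top"],C["side"]
T=lambda x,y:(220+(x+.5)/3-.5,130+(y+.5)/3-.5); S=lambda x,y:(250+(x+.5)/3-.5,160+(y+.5)/3-.5)
F=lambda c,l,z:onplane(c,l,z).round(4)
print("top front L,R z.08\n",F(t,[T(48,350),T(577,412)],.08))
print("side front L,R\n",F(s,[S(52,113),S(328,490)],.08))
print("top upst L,R z.103\n",F(t,[T(87,52),T(609,117)],.103))
print("side upst L,R\n",F(s,[S(307,16),S(642,333)],.103))
print("panel side z.085\n",F(s,[S(261,187),S(346,143),S(503,257),S(420,312)],.085))
print("panel top z.085\n",F(t,[T(265,250),T(259,144),T(464,132),T(471,240)],.085))
print("tin,driver ends,fusebox top\n",F(t,[T(538,381)],.101),F(t,[T(256,358),T(408,368)],.092),F(t,[T(90,310),T(180,313),T(180,350),T(88,345)],.098))
E
```

```text
top front L,R z.08
 [[ 0.4049  0.2212  0.08  ]
 [ 0.3539 -0.2363  0.08  ]]
side front L,R
 [[ 0.4033  0.2189  0.08  ]
 [ 0.3495 -0.2321  0.08  ]]
top upst L,R z.103
 [[ 0.6634  0.1905  0.103 ]
 [ 0.6094 -0.2643  0.103 ]]
side upst L,R
 [[ 0.6575  0.1872  0.103 ]
 [ 0.6062 -0.2657  0.103 ]]
panel side z.085
 [[ 0.4905  0.0321  0.085 ]
 [ 0.5836  0.0375  0.085 ]
 [ 0.595  -0.1398  0.085 ]
 [ 0.5029 -0.1477  0.085 ]]
panel top z.085
 [[ 0.4926  0.0342  0.085 ]
 [ 0.5863  0.0402  0.085 ]
 [ 0.5986 -0.1393  0.085 ]
 [ 0.5027 -0.1446  0.085 ]]
tin,driver ends,fusebox top
 [[ 0.3791 -0.1993  0.101 ]] [[ 0.3981  0.0411  0.092 ]
 [ 0.3903 -0.0889  0.092 ]] [[0.4378 0.1833 0.098 ]
 [0.4357 0.1063 0.098 ]
 [0.404  0.1058 0.098 ]
 [0.4077 0.1844 0.098 ]]
```

The two views agree to about 4 mm. The riser sits at about (0.506,-0.0226), yaw -0.115. The panel in the riser frame is x=0.041, y=-0.027, skew 0.18 rad, with a 39 mm gap, which fits the brief. I'll square it up with the two open fingertips on its front edge.

```bash
cat >> h.py <<'E'
from scipy.spatial.transform import Rotation as R
RC=np.array([.506,-.0226]); RY=-.115
Rr=np.array([[np.cos(RY),-np.sin(RY)],[np.sin(RY),np.cos(RY)]])
def tor(p): return (np.asarray(p)[...,:2]-RC)@Rr
def tow(p): return RC+Rr@np.asarray(p)
def delta(xr,yr,z,yaw_y=np.pi/2):
    "tool delta to reach riser-frame xr,yr, world z, tool y at angle yaw_y in riser frame, pointing down"
    o=sensors.get_obs(); R0=R.from_quat(o["tool_rot"]); a=yaw_y+RY
    y=np.array([np.cos(a),np.sin(a),0]); zz=np.array([0,0,-1.]); x=np.cross(y,zz)
    R1=R.from_matrix(np.c_[x,y,zz]); t=R0.inv().apply(np.r_[tow([xr,yr]),z]-o["eef_pos"])
    return t.round(4),(R0.inv()*R1).as_rotvec().round(4)
def where():
    o=sensors.get_obs(); print("t",round(o["clock"],2),"riser",tor(o["eef_pos"]).round(4),"z",o["eef_pos"][2].round(4),"F",(Rr.T@o["ft_force"][:2]).round(2),o["ft_force"][2].round(2),"g",round(o["grip_width"],4),"yaw",R.from_quat(o["tool_rot"]).as_matrix()[:,1].round(3))
E
python3 - <<'E'
from h import *
where(); print(delta(-.05,-.0265,.231)); print(delta(-.05,-.0265,.12))
E
```

```text
t 0.3 riser [-0.3434  0.4372] z 0.231 F [-0.07 -0.69] -0.45 g 0.0857 yaw [ 0.43   0.903 -0.001]
(array([-4.278e-01, -3.437e-01,  2.000e-04]), array([-7.000e-04, -1.000e-04, -3.298e-01]))
(array([-0.4278, -0.3436,  0.1112]), array([-7.000e-04, -1.000e-04, -3.298e-01]))
```

apply_moves(plan=[-0.03,-0.025,0,0,0,-0.03,-0.06,-0.05,0,0,0,-0.06,-0.09,-0.075,0,0,0,-0.09,-0.12,-0.1,0,0,0,-0.12,-0.15,-0.125,0,0,0,-0.15,-0.18,-0.15,0,0,0,-0.18,-0.21,-0.175,0,0,0,-0.21,-0.24,-0.2,0,0,0,-0.24,-0.27,-0.225,0,0,0,-0.27,-0.3,-0.25,0,0,0,-0.3,-0.33,-0.27,0,0,0,-0.32,-0.35,-0.285,0,0,0,-0.33], grip=0.0854)

```text
clock: 1.3
eef_pos: [0.4096, 0.0408, 0.2315]
tool_rot: [0.058, 0.998, -0.0, 0.001]
ft_force: [0.1, 1.5, -0.2]
grip_width: 0.0857
```

```bash
python3 - <<'E'
from h import *
where(); print(delta(-.05,-.0265,.12))
E
```

```text
t 1.3 riser [-0.103   0.0519] z 0.2315 F [-0.09  1.53] -0.24 g 0.0857 yaw [ 0.116  0.993 -0.   ]
(array([-0.053 , -0.0783,  0.1116]), array([-0.0003,  0.0014, -0.0014]))
```

apply_moves(plan=[-0.02,-0.03,0,0,0,0,-0.04,-0.06,0,0,0,0,-0.055,-0.081,0,0,0,0,-0.055,-0.081,0.035,0,0,0,-0.055,-0.081,0.07,0,0,0,-0.055,-0.081,0.1,0,0,0,-0.055,-0.081,0.12,0,0,0,-0.055,-0.081,0.13,0,0,0,-0.055,-0.081,0.13,0,0,0,-0.055,-0.081,0.13,0,0,0])

```text
clock: 2.13
eef_pos: [0.4534, -0.0433, 0.101]
tool_rot: [0.057, 0.998, 0.0, -0.001]
ft_force: [0.0, -0.9, -0.3]
grip_width: 0.0852
```

```bash
python3 - <<'E'
from h import *
where(); print(delta(-.05,-.0265,.07))
c=optics.camera("side"); cv2.imwrite("pics/side2.png",c["pixels"][:,:,::-1])
cv2.imwrite("pics/side2z.png",cv2.resize(c["pixels"][140:340,240:480],None,fx=3,fy=3,interpolation=cv2.INTER_CUBIC)[:,:,::-1])
E
```

```text
t 2.13 riser [-0.0499 -0.0266] z 0.101 F [ 0.11 -0.88] -0.31 g 0.0852 yaw [ 0.115  0.993 -0.   ]
(array([0.0001, 0.0001, 0.031 ]), array([-0.    , -0.0014,  0.0001]))
```

View pics/side2z.png

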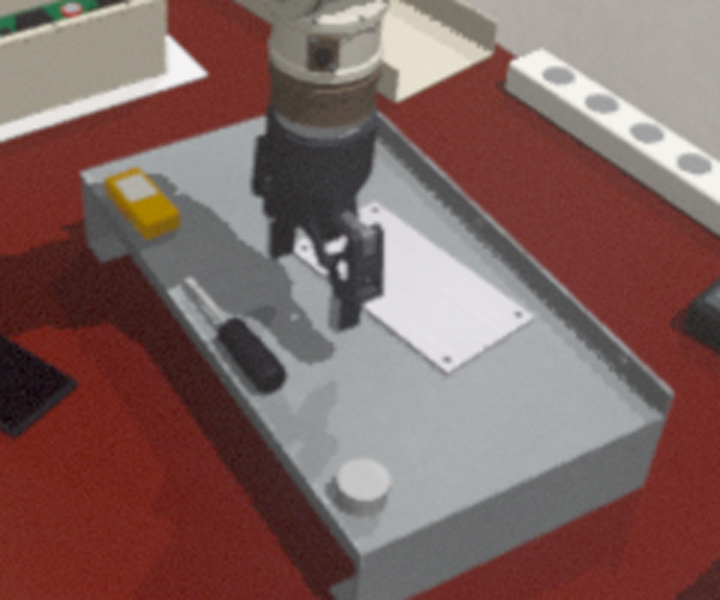

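The zoomed side view shows both fingers in front of the panel, the right one at about (345,320) in the zoom, and clear of the driver and tin. I'll lower towards the shelf top.

apply_moves(plan=[0,0,0.012,0,0,0,0,0,0.022,0,0,0,0,0,0.028,0,0,0,0,0,0.031,0,0,0,0,0,0.031,0,0,0,0,0,0.031,0,0,0])

```text
clock: 2.68
eef_pos: [0.4544, -0.0433, 0.071]
tool_rot: [0.057, 0.998, -0.0, 0.001]
ft_force: [1.2, 0.5, 0.9]
grip_width: 0.0857
```

apply_moves(plan=[0,0,0.001,0,0,0,0,0,0.002,0,0,0,0,0,0.002,0,0,0,0,0,0.002,0,0,0])

```text
clock: 3.02
eef_pos: [0.4539, -0.0433, 0.0685]
tool_rot: [0.057, 0.998, 0.0, 0.0]
ft_force: [-0.8, -0.1, 0.7]
grip_width: 0.0855
```

apply_moves(plan=[0,0,0.001,0,0,0,0,0,0.0015,0,0,0,0,0,0.0015,0,0,0])

```text
clock: 3.27
eef_pos: [0.4539, -0.0433, 0.0669]
tool_rot: [0.057, 0.998, 0.0, 0.0]
ft_force: [-0.5, 0.5, 1.2]
grip_width: 0.0854
```

apply_moves(plan=[0,0,0.0005,0,0,0,0,0,0.001,0,0,0,0,0,0.001,0,0,0])

```text
clock: 3.52
eef_pos: [0.4539, -0.0433, 0.0668]
tool_rot: [0.057, 0.998, -0.0, 0.0]
ft_force: [-1.8, 0.8, 9.0]
grip_width: 0.0852
```

Contact with the shelf comes at TCP z ≈ 0.067, as expected. I'll lift 3 mm and then push slowly towards the upstand.

apply_moves(plan=[0,0,-0.003,0,0,0,-0.004,0,-0.003,0,0,0,-0.008,0,-0.003,0,0,0,-0.012,0,-0.003,0,0,0,-0.016,0,-0.003,0,0,0,-0.02,0,-0.003,0,0,0,-0.024,0,-0.003,0,0,0,-0.028,0,-0.003,0,0,0,-0.032,0,-0.003,0,0,0,-0.036,0,-0.003,0,0,0,-0.04,0,-0.003,0,0,0,-0.04,0,-0.003,0,0,0])

```text
clock: 4.52
eef_pos: [0.4947, -0.0481, 0.0689]
tool_rot: [0.057, 0.998, -0.0, 0.001]
ft_force: [0.1, 0.0, -0.1]
grip_width: 0.0856
```

```bash
python3 - <<'E'
from h import *
where()
c=optics.camera("side")
cv2.imwrite("pics/side3z.png",cv2.resize(c["pixels"][140:340,240:480],None,fx=3,fy=3,interpolation=cv2.INTER_CUBIC)[:,:,::-1])
E
```

```text
t 4.52 riser [-0.0083 -0.0266] z 0.0689 F [0.1  0.05] -0.1 g 0.0856 yaw [ 0.115  0.993 -0.   ]
```

View pics/side3z.png

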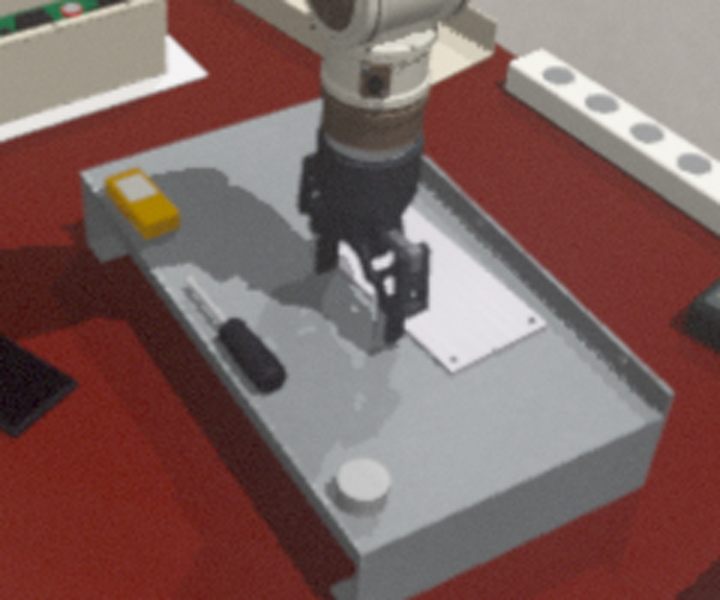

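The panel has turned and now looks parallel to the upstand. Its front edge, near (385,330) in the zoom, lies against the fingers. I'll keep pushing.

apply_moves(plan=[-0.003,0,0,0,0,0,-0.006,0,0,0,0,0,-0.009,0,0,0,0,0,-0.012,0,0,0,0,0,-0.015,0,0,0,0,0,-0.018,0,0,0,0,0,-0.021,0,0,0,0,0,-0.024,0,0,0,0,0,-0.024,0,0,0,0,0])

```text
clock: 5.32
eef_pos: [0.5183, -0.0509, 0.0688]
tool_rot: [0.057, 0.998, -0.0, 0.0]
ft_force: [-0.8, -0.2, -0.5]
grip_width: 0.0856
```

apply_moves(plan=[-0.001,0,0,0,0,0,-0.002,0,0,0,0,0,-0.003,0,0,0,0,0,-0.003,0,0,0,0,0])

```text
clock: 5.65
eef_pos: [0.5205, -0.051, 0.0688]
tool_rot: [0.057, 0.998, -0.0, 0.0]
ft_force: [-1.6, -0.1, 0.2]
grip_width: 0.0853
```

```bash
python3 - <<'E'
from h import *
where()
c=optics.camera("side")
cv2.imwrite("pics/side4z.png",cv2.resize(c["pixels"][140:340,240:480],None,fx=3,fy=3,interpolation=cv2.INTER_CUBIC)[:,:,::-1])
E
```

```text
t 5.65 riser [ 0.0176 -0.0265] z 0.0688 F [-1.58 -0.25] 0.2 g 0.0853 yaw [ 0.115  0.993 -0.   ]
```

View pics/side4z.png

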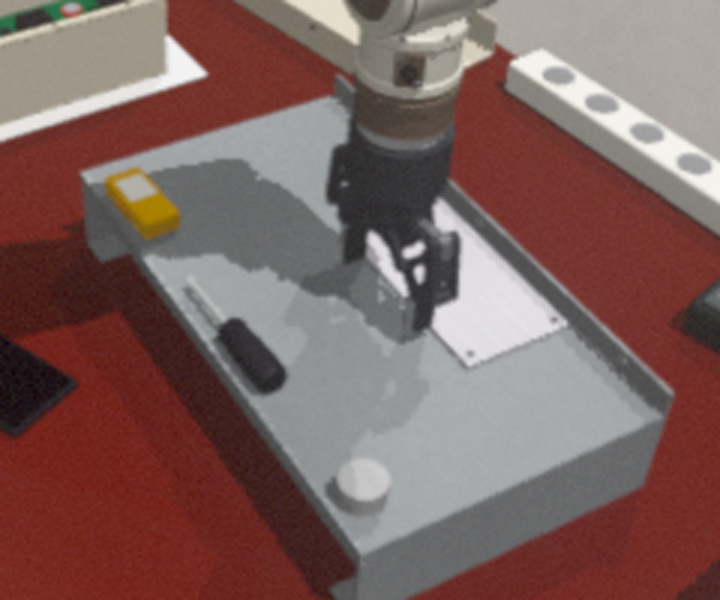

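apply_moves(plan=[-0.001,0,0,0,0,0,-0.002,0,0,0,0,0,-0.002,0,0,0,0,0])

```text
clock: 5.95
eef_pos: [0.5226, -0.0512, 0.0688]
tool_rot: [0.057, 0.998, 0.0, 0.0]
ft_force: [-1.2, -0.3, 0.4]
grip_width: 0.0856
```

apply_moves(plan=[-0.001,0,0,0,0,0,-0.002,0,0,0,0,0,-0.002,0,0,0,0,0])

```text
clock: 6.2
eef_pos: [0.5243, -0.0513, 0.0688]
tool_rot: [0.057, 0.998, 0.0, -0.0]
ft_force: [-1.9, 0.4, 0.4]
grip_width: 0.0854
```

apply_moves(plan=[-0.001,0,0,0,0,0,-0.002,0,0,0,0,0,-0.002,0,0,0,0,0])

```text
clock: 6.45
eef_pos: [0.5244, -0.0513, 0.0686]
tool_rot: [0.057, 0.998, 0.0, -0.002]
ft_force: [-6.1, 1.6, 4.3]
grip_width: 0.0856
```

```bash
python3 - <<'E'
from h import *
where()
E
```

```text
t 6.45 riser [ 0.0216 -0.0264] z 0.0686 F [-6.23  0.86] 4.34 g 0.0856 yaw [0.115 0.993 0.   ]
```

The force rises at x_r=0.0216, as predicted for flush. I'll back off, lift and look.

apply_moves(plan=[-0.001,0,0,0,0,0,-0.001,0,0,0,0,0,0.005,0,0,0,0,0,0.015,0,-0.002,0,0,0,0.015,0,-0.03,0,0,0,0.015,0,-0.06,0,0,0,0.015,0.03,-0.1,0,0,0.1,0.0,0.05,-0.1,0,0,0.2,0.0,0.07,-0.1,0,0,0.3,0,0.09,-0.1,0,0,0.4,0,0.09,-0.1,0,0,0.5,0,0.09,-0.1,0,0,0.6], grip=0.0854)

```text
clock: 7.45
eef_pos: [0.5373, 0.0391, 0.1694]
tool_rot: [0.351, 0.936, 0.001, 0.001]
ft_force: [-0.3, -0.6, 0.8]
grip_width: 0.0856
```

```bash
python3 - <<'E'
from h import *
where()
for n in("side","top"):
    c=optics.camera(n); y,x=(140,240) if n=="side" else (130,220)
    cv2.imwrite(f"pics/{n}5z.png",cv2.resize(c["pixels"][y:y+200,x:x+240],None,fx=3,fy=3,interpolation=cv2.INTER_CUBIC)[:,:,::-1])
E
```

```text
t 7.45 riser [0.024  0.0649] z 0.1694 F [-0.21 -0.64] 0.75 g 0.0856 yaw [0.657 0.754 0.002]
```

View pics/side5z.png

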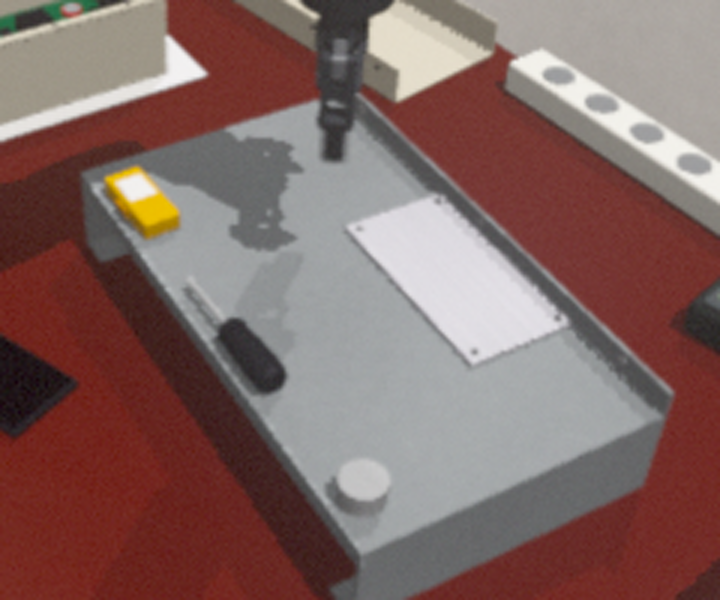

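View pics/top5z.png

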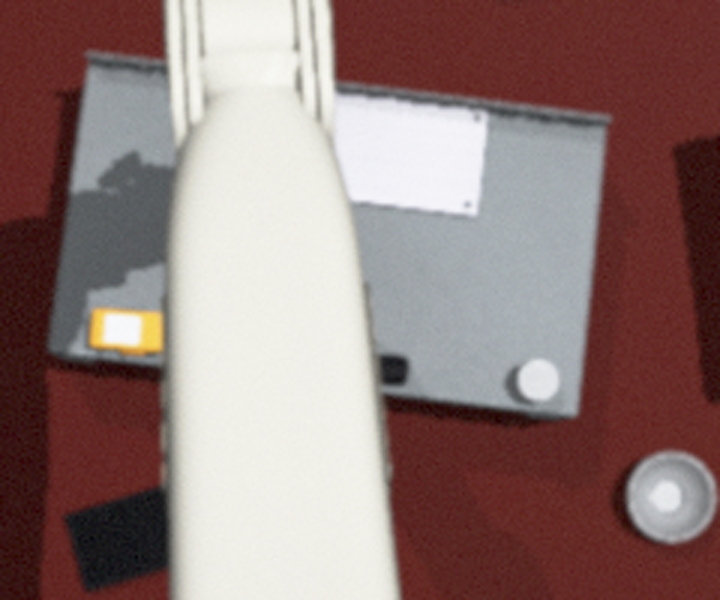

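The side view shows the panel flat with its long edge along the upstand, corners at (346,230), (437,195), (570,322) and (473,364) in the zoom. I'll work out its pose from those.

```bash
python3 - <<'E'
from h import *
s=optics.camera("side")
S=lambda x,y:(240+(x+.5)/3-.5,140+(y+.5)/3-.5)
q=tor(onplane(s,[S(346,230),S(437,195),S(570,322),S(473,364)],.085)); print(q.round(4),q.mean(0))
print(delta(.075,-.165,.17,0)); where()
E
```

```text
[[ 0.0291  0.0501]
 [ 0.1222  0.0536]
 [ 0.1237 -0.1241]
 [ 0.0311 -0.1259]] [ 0.07652493 -0.03654982]
(array([-0.171 , -0.1603, -0.0008]), array([1.400e-03, 6.000e-04, 9.737e-01]))
t 7.6 riser [0.0237 0.0637] z 0.1691 F [ 0.48 -0.09] -0.2 g 0.0852 yaw [0.653 0.757 0.001]
```

The centre is at x_r ≈ 0.077 to 0.08 (flush), y_r ≈ -0.036, with skew of about 0.01. Step 1 is met. Next I move to the panel's right end with the jaws turned across it.

apply_moves(plan=[-0.017,-0.016,0,0,0,0.1,-0.034,-0.032,0,0,0,0.2,-0.051,-0.048,0,0,0,0.3,-0.068,-0.064,0,0,0,0.4,-0.085,-0.08,0,0,0,0.5,-0.102,-0.096,0,0,0,0.6,-0.119,-0.112,0,0,0,0.7,-0.136,-0.128,0,0,0,0.8,-0.153,-0.144,0,0,0,0.9,-0.171,-0.16,0,0,0,0.97,-0.171,-0.16,0,0,0,0.97,-0.171,-0.16,0,0,0,0.97], grip=0.03)

```text
clock: 8.6
eef_pos: [0.5607, -0.1967, 0.1687]
tool_rot: [0.746, 0.666, 0.0, 0.0]
ft_force: [-0.6, -0.3, -0.1]
grip_width: 0.03
```

```bash
python3 - <<'E'
from h import *
where(); print(delta(.075,-.165,.09,0))
c=optics.camera("side")
cv2.imwrite("pics/side6z.png",cv2.resize(c["pixels"][140:340,240:480],None,fx=3,fy=3,interpolation=cv2.INTER_CUBIC)[:,:,::-1])
E
```

```text
t 8.6 riser [ 0.0743 -0.1667] z 0.1687 F [-0.53 -0.39] -0.09 g 0.03 yaw [ 0.993 -0.114  0.   ]
(array([0.0017, 0.0006, 0.0787]), array([ 0.0004, -0.0002,  0.0006]))
```

View pics/side6z.png

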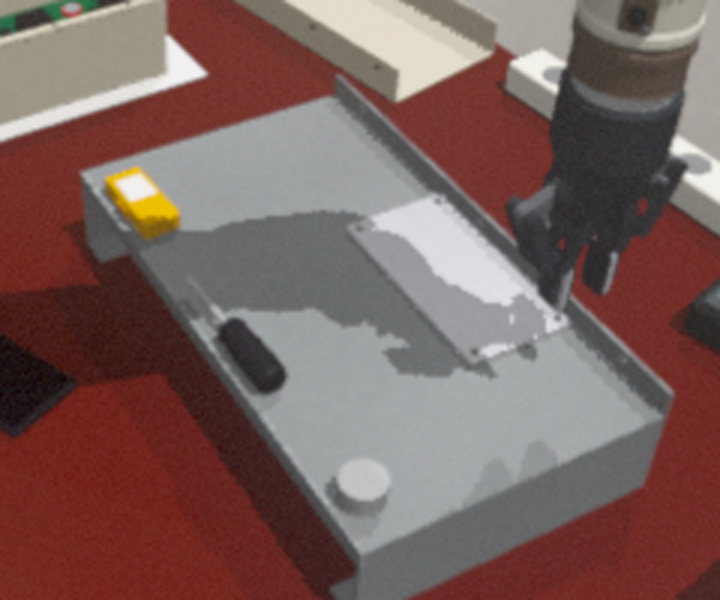

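The gripper hangs past the panel's right end with its jaws across it. I'll lower and feel for the shelf.

apply_moves(plan=[0,0,0.03,0,0,0,0,0,0.055,0,0,0,0,0,0.075,0,0,0,0,0,0.085,0,0,0,0,0,0.087,0,0,0,0,0,0.087,0,0,0])

```text
clock: 9.15
eef_pos: [0.5609, -0.1944, 0.0819]
tool_rot: [0.746, 0.666, -0.0, -0.0]
ft_force: [0.6, -0.6, 1.0]
grip_width: 0.03
```

apply_moves(plan=[0,0,0.001,0,0,0,0,0,0.002,0,0,0,0,0,0.002,0,0,0])

```text
clock: 9.4
eef_pos: [0.5616, -0.1953, 0.0809]
tool_rot: [0.746, 0.666, 0.0, 0.001]
ft_force: [-0.3, 0.1, -0.3]
grip_width: 0.0301
```

apply_moves(plan=[0,0,0.001,0,0,0,0,0,0.002,0,0,0,0,0,0.002,0,0,0])

```text
clock: 9.65
eef_pos: [0.5616, -0.1954, 0.0796]
tool_rot: [0.746, 0.666, 0.001, 0.001]
ft_force: [-1.7, 1.0, 6.9]
grip_width: 0.03
```

Contact at TCP z ≈ 0.0797. I'll lift 2 mm and slide towards the unit (+tool x).

apply_moves(plan=[0,0,-0.002,0,0,0,0.006,0,-0.002,0,0,0,0.012,0,-0.002,0,0,0,0.018,0,-0.002,0,0,0,0.023,0,-0.002,0,0,0,0.028,0,-0.002,0,0,0,0.033,0,-0.002,0,0,0,0.038,0,-0.002,0,0,0,0.043,0,-0.002,0,0,0,0.048,0,-0.002,0,0,0,0.053,0,-0.002,0,0,0,0.053,0,-0.002,0,0,0])

```text
clock: 10.65
eef_pos: [0.567, -0.1412, 0.0797]
tool_rot: [0.746, 0.666, 0.0, -0.0]
ft_force: [-0.1, 0.8, 0.0]
grip_width: 0.0301
```

```bash
python3 - <<'E'
from h import *
where()
c=optics.camera("side")
cv2.imwrite("pics/side7z.png",cv2.resize(c["pixels"][140:340,240:480],None,fx=3,fy=3,interpolation=cv2.INTER_CUBIC)[:,:,::-1])
E
```

```text
t 10.65 riser [ 0.0742 -0.1108] z 0.0797 F [-0.19  0.78] 0.02 g 0.0301 yaw [ 0.994 -0.113 -0.   ]
```

View pics/side7z.png

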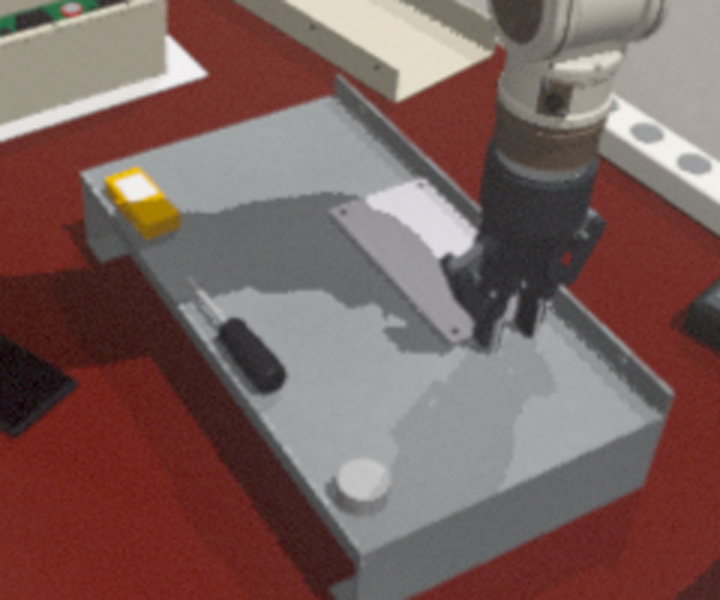

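The panel is sliding left along the upstand, its front-left corner now near (332,212) in the zoom. I'll continue, 1 mm higher.

apply_moves(plan=[0.005,0,-0.001,0,0,0,0.011,0,-0.001,0,0,0,0.017,0,-0.001,0,0,0,0.023,0,-0.001,0,0,0,0.029,0,-0.001,0,0,0,0.035,0,-0.001,0,0,0,0.041,0,-0.001,0,0,0,0.047,0,-0.001,0,0,0,0.053,0,-0.001,0,0,0,0.059,0,-0.001,0,0,0,0.065,0,-0.001,0,0,0,0.07,0,-0.001,0,0,0])

```text
clock: 11.7
eef_pos: [0.575, -0.0722, 0.0808]
tool_rot: [0.746, 0.666, 0.0, -0.0]
ft_force: [0.3, -1.2, -0.4]
grip_width: 0.03
```

```bash
python3 - <<'E'
from h import *
where()
c=optics.camera("side")
cv2.imwrite("pics/side8z.png",cv2.resize(c["pixels"][140:340,240:480],None,fx=3,fy=3,interpolation=cv2.INTER_CUBIC)[:,:,::-1])
E
```

```text
t 11.7 riser [ 0.0742 -0.0414] z 0.0808 F [ 0.44 -1.18] -0.4 g 0.03 yaw [ 0.994 -0.113  0.   ]
```

View pics/side8z.png

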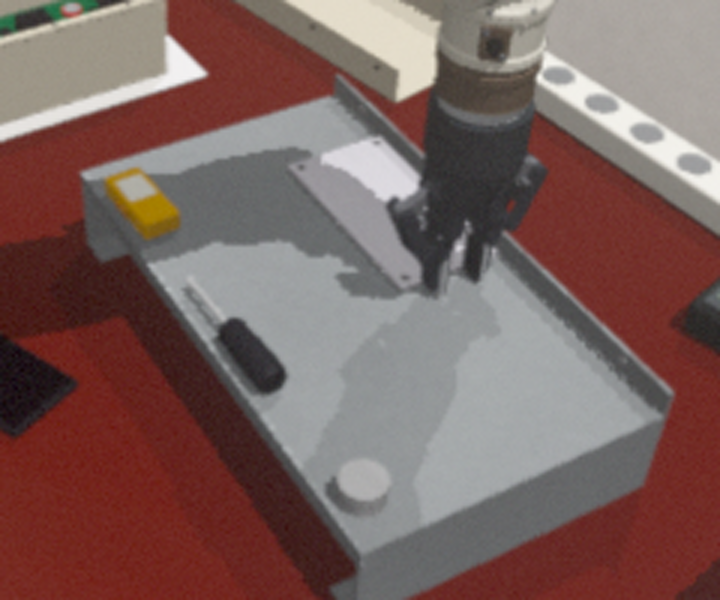

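Sliding well and still along the upstand. I'll do two more stretches, stopping short of the goal to look.

apply_moves(plan=[0.005,0,0,0,0,0,0.011,0,0,0,0,0,0.017,0,0,0,0,0,0.023,0,0,0,0,0,0.029,0,0,0,0,0,0.035,0,0,0,0,0,0.041,0,0,0,0,0,0.047,0,0,0,0,0,0.053,0,0,0,0,0,0.058,0,0,0,0,0])

```text
clock: 12.58
eef_pos: [0.5816, -0.0146, 0.0808]
tool_rot: [0.746, 0.666, 0.0, -0.0]
ft_force: [0.8, -2.0, -0.4]
grip_width: 0.03
```

apply_moves(plan=[0.005,0,0,0,0,0,0.01,0,0,0,0,0,0.015,0,0,0,0,0,0.02,0,0,0,0,0,0.025,0,0,0,0,0,0.03,0,0,0,0,0,0.035,0,0,0,0,0,0.04,0,0,0,0,0,0.04,0,0,0,0,0])

```text
clock: 13.33
eef_pos: [0.5862, 0.0257, 0.0808]
tool_rot: [0.746, 0.666, 0.0, -0.0]
ft_force: [-0.1, -1.3, 0.2]
grip_width: 0.0295
```

```bash
python3 - <<'E'
from h import *
where()
c=optics.camera("side")
cv2.imwrite("pics/side9z.png",cv2.resize(c["pixels"][140:340,240:480],None,fx=3,fy=3,interpolation=cv2.INTER_CUBIC)[:,:,::-1])
E
```

```text
t 13.33 riser [0.0741 0.0572] z 0.0808 F [ 0.05 -1.26] 0.18 g 0.0295 yaw [ 0.994 -0.113 -0.   ]
```

View pics/side9z.png

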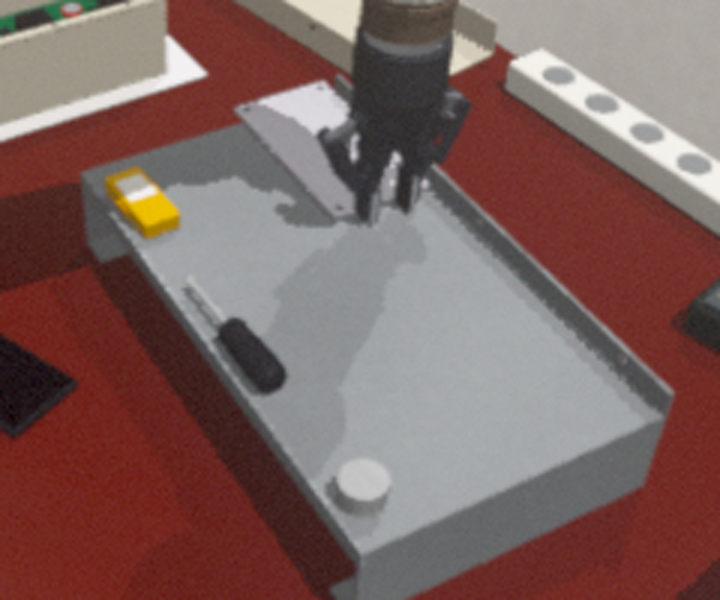

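The panel now sticks out past the left end, with left corners at (236,108) and (322,82) and the front-right corner near (337,221) in the zoom. I'll measure the overhang against the shelf corner in the same view.

```bash
python3 - <<'E'
from h import *
s=optics.camera("side")
S=lambda x,y:(240+(x+.5)/3-.5,140+(y+.5)/3-.5)
print(tor(onplane(s,[S(236,108),S(322,81),S(337,221)],.085)).round(4))
print("shelf FL",tor(onplane(s,[S(82,173)],.08)).round(4),"upst L top",tor(onplane(s,[S(336,76)],.103)).round(4),"FR",tor(onplane(s,[S(358,551)],.08)).round(4))
im=s["pixels"]
cv2.imwrite("pics/side10z.png",cv2.resize(im[150:225,260:400],None,fx=5.7,fy=5.7,interpolation=cv2.INTER_CUBIC)[:,:,::-1])
E
```

```text
[[0.0316 0.2464]
 [0.1246 0.2481]
 [0.0286 0.0635]]
shelf FL [[-0.1297  0.2281]] upst L top [[0.1256 0.2262]] FR [[-0.1318 -0.2268]]
```

View pics/side10z.png

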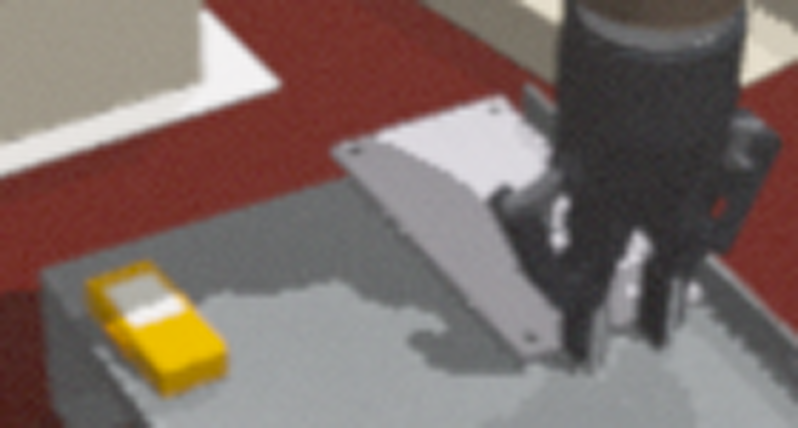

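The left end is at y_r ≈ 0.248 by both vision and the tool position, so the overhang is about 19 mm. It needs about 21 mm more.

apply_moves(plan=[0.003,0,0,0,0,0,0.006,0,0,0,0,0,0.009,0,0,0,0,0,0.012,0,0,0,0,0,0.015,0,0,0,0,0,0.017,0,0,0,0,0,0.019,0,0,0,0,0,0.02,0,0,0,0,0,0.021,0,0,0,0,0,0.021,0,0,0,0,0,0.021,0,0,0,0,0])

```text
clock: 14.35
eef_pos: [0.5884, 0.0455, 0.0808]
tool_rot: [0.746, 0.666, 0.0, -0.0]
ft_force: [0.4, -0.8, -0.6]
grip_width: 0.03
```

apply_moves(plan=[-0.005,0,0,0,0,0,-0.015,0,0,0,0,0,-0.025,0,-0.01,0,0,0,-0.035,0,-0.04,0,0,0,-0.065,0,-0.07,0,0,0,-0.1,0,-0.1,0,0,0,-0.135,0,-0.1,0,0,0,-0.17,0,-0.1,0,0,0,-0.2,0,-0.1,0,0,0,-0.2,0,-0.1,0,0,0])

```text
clock: 15.18
eef_pos: [0.5646, -0.16, 0.1822]
tool_rot: [0.749, 0.663, -0.0, 0.002]
ft_force: [-0.3, 0.2, -0.4]
grip_width: 0.0301
```

```bash
python3 - <<'E'
from h import *
where()
for n in("side","top"):
    c=optics.camera(n); y,x=(140,240) if n=="side" else (130,200)
    cv2.imwrite(f"pics/{n}11z.png",cv2.resize(c["pixels"][y:y+200,x:x+240],None,fx=3,fy=3,interpolation=cv2.INTER_CUBIC)[:,:,::-1])
E
```

```text
t 15.18 riser [ 0.074  -0.1298] z 0.1822 F [-0.31  0.19] -0.43 g 0.0301 yaw [ 0.993 -0.122  0.002]
```

View pics/side11z.png

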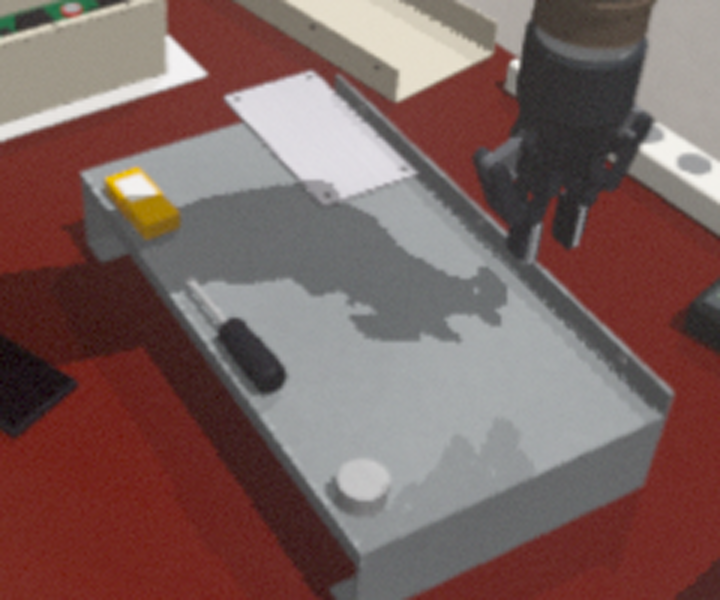

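View pics/top11z.png

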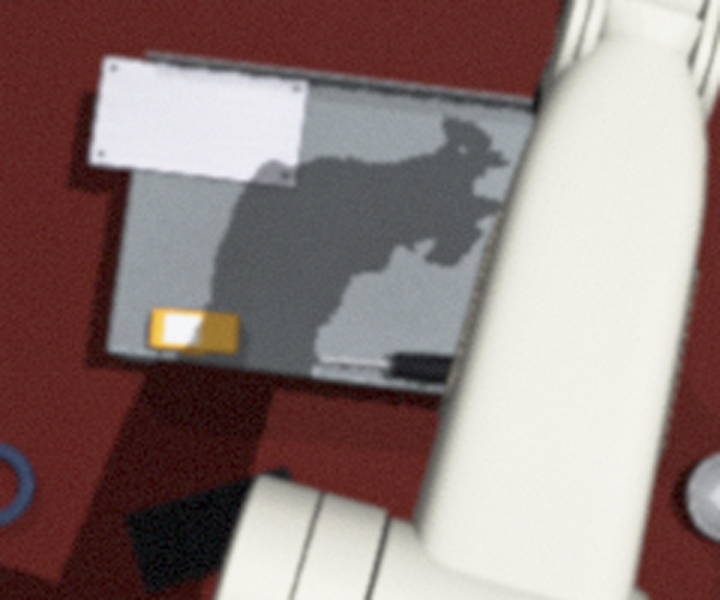

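Both views show the panel clear of the gripper, lying along the upstand and sticking out to the left. The side-view corners are (225,97), (309,70), (416,175) and (327,204); the top-view corners are (89,163), (104,57), (306,82) and (295,186). Final measurement follows.

```bash
python3 - <<'E'
from h import *
s=optics.camera("side");t=optics.camera("top")
S=lambda x,y:(240+(x+.5)/3-.5,140+(y+.5)/3-.5);T=lambda x,y:(200+(x+.5)/3-.5,130+(y+.5)/3-.5)
for c,l in((s,[S(225,97),S(309,70),S(416,175),S(327,204)]),(t,[T(89,163),T(104,57),T(306,82),T(295,186)])):
    q=tor(onplane(c,l,.085)); v=(q[0]+q[1]-q[2]-q[3])/2
    print(q.round(4).tolist(),"centre",q.mean(0).round(4),"skew",np.arctan2(-v[0],v[1]).round(3),"size",np.linalg.norm(v).round(4))
print("shelf FL side,top",tor(onplane(s,[S(82,173)],.08)),tor(onplane(t,[T(108,350)],.08)))
print("upst L side,top",tor(onplane(s,[S(336,76)],.103)),tor(onplane(t,[T(147,52)],.103)))
where()
E
```

```text
[[0.031, 0.2669], [0.1233, 0.27], [0.1219, 0.0852], [0.0329, 0.0867]] centre [0.0773 0.1772] skew 0.001 size 0.1825
[[0.0316, 0.2692], [0.1277, 0.2697], [0.1264, 0.0898], [0.0329, 0.0877]] centre [0.0797 0.1791] skew -0.0 size 0.1806
shelf FL side,top [[-0.12971067  0.22813528]] [[-0.12843885  0.23057221]]
upst L side,top [[0.12557918 0.22621432]] [[0.13189062 0.22974801]]
t 15.38 riser [ 0.0741 -0.1231] z 0.1812 F [0.56 1.38] -0.18 g 0.0295 yaw [ 0.993 -0.114  0.   ]
```

The centre is at y_r ≈ 0.178 to 0.180, x_r ≈ 0.077 to 0.080, with skew about 0. The robot is clear, so I'll hand in.

```bash
python3 -c "
from workcell import bot
print(bot.job_done())"
```

```text
the job is handed in; nothing more can be done
None
```

The panel is flush along the upstand and sticks out about 4 cm past the left end of the shelf, towards the open unit. I pushed it back square with the two open fingertips on its front edge until the force rose at the upstand. Then I slid it left by its right end with the fingers partly closed, and handed the job in about 15.4 s into the 56 s limit.

- **Position:** in the shelf's frame the panel's centre measured x 0.077 m, y 0.177 m from the side camera and x 0.080 m, y 0.179 m from the top camera. Flush is x 0.0795 m. The side camera also read the shelf's own left end 2–4 mm low.
- **Overhang and skew:** it sticks out about 37–41 mm, and the skew is about 0 rad.
- **Forces and clearance:** the largest force I read was about 9 N, when feeling for the shelf top. The gripper was about 10 cm above the shelf, touching nothing, at hand-in.
- **Bystanders:** in the last pictures the tin, fuse box and driver looked undisturbed. I did not re-measure them, and the tape and dish were only partly in view. No check failed, and the hand-in call gave no verdict.

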